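Unblock the battery dock, eject the battery and put it in the drawer

TASK

A wooden block has been left in front of the mouth of the battery dock: stand it upright, wholly on the cork mat. Then press the dock's ejector slide all the way so that the battery comes out, let the slide spring back, and lay the battery flat in the open top drawer of the organiser. Set things down rather than dropping them, do not shove the battery against the block, and leave everything else where it is.

Things in the scene. Friction and masses are not known exactly. Their poses are not given: they have to be found in the camera images.
- dock: black charging dock fixed to the bench, 70 mm wide (x). Origin: bench level under the middle of the mouth; z up; +y is the way out. Box from y=-154 to 0 mm, 40 mm high; inside a tunnel 38 mm wide, z=6..32 mm, open only at the mouth (y=0). Past the mouth its 6 mm thick base goes on as an open landing plate to y=75 mm, 70 mm wide.
- ejector (a joint): travel of the dock's spring ejector slide, m: 0 home, 0.05 fully pressed (stop). Moves along the dock's +y; spring 2 N at home, 6 N at full travel, returns it home when let go. Its pusher is 1 mm behind the battery and shoves it out of the mouth; the battery stays out when the slide goes back.
- ejector_tab (a point): centre of the grey upright thumb tab of the ejector slide on the dock's roof (roof at 40 mm): 26 mm along dock x, 10 mm along dock y, from 42 to 64 mm above the bench, this point at 53 mm. Axes as the dock's. Home is at dock x=0, y=-125 mm; moves with the slide; push its -y face towards the mouth.
- shelf: raised steel wire shelf, fixed, over the ejector tab. Origin: bench level under the +y end of its front edge. Wire top x=0..200, y=-300..0, z=200..208 mm in its axes (front edge x=0 faces the robot); a jar on its rear half; 18 mm posts at x=180, y=-30 and -270 mm. The tab is 20 to 50 mm in behind the front edge: a tool must lean about 30 to 45 degrees back towards the robot to reach it.
- battery: grey battery pack with paper label, 36 (x) by 70 (y) by 24 mm high, 80 to 170 g. Origin: centre of underside, z up. Starts in the dock's tunnel, axes along the dock's, its end 4 mm inside the mouth, underside 6 mm above the bench. Fully ejected about 45 mm stand out of the mouth, 25 mm still inside: draw it out along dock +y before lifting.
- block: wooden block, 50 (x) by 60 (y) by 80 mm high, 110 to 230 g, standing on the dock's landing plate 8 to 20 mm in front of the mouth. Origin: centre of its underside, z up.
- mat: cork mat, fixed, 130 x 130 mm, 6 mm thick. Origin: centre of its underside, at bench level.
- drawer_spot (a point): point on the floor of the top drawer, open 130 to 160 mm, 85 mm above the bench; moves with it. -x is the way it pulls out, z up. Inside: 55 mm to the front wall (-x), 160 mm to +x, 89 mm each way in y; walls 43 mm high, front panel 54 mm, knob 45 mm out of it. The organiser's fixed body, 220 mm wide, top 65 mm above this floor, starts 69 to 99 mm to +x and covers the rest.
- tape: roll of brown kraft tape lying flat: ring of 100 mm outer, 76 mm inner diameter, 48 mm high. Origin: centre of its underside. Not part of the job.
- cup: white ceramic cup, 76 mm across, 95 mm high, with four markers reaching 150 mm above the bench. Origin: centre of its underside. Not part of the job.
- clamp: small stainless bar clamp lying flat, 125 mm long, about 60 mm wide, 18 mm high. Origin: centre of its underside. Not part of the job.
- tin: food tin, 66 mm across, 105 mm high, standing. Origin: centre of its underside. Not part of the job.
- screwdriver: screwdriver lying on the bench, 190 mm long; origin near its middle, underside. Not part of the job.
There are look-alikes about, which are no part of the job. What is shaped like the block but red or yellow is not meant.

How it is judged:
By the outcome, as a careful person would: the job done as asked, in the order asked, and still so for the second after the job is handed in, with the robot touching nothing.
It also fails if it takes over 72 s, if anything falls off the work surface, if the arm or the gripper's body presses on something with over 40 N, if the wrist force passes 120 N, or if a joint passes its speed limit or range.

ROBOT

A 6-joint arm with a two-finger parallel gripper is mounted at the origin on the work surface. World frame = base frame: x ahead of the robot, y to its left, z up, the work surface at z = 0. Lengths are in m, angles in rad, forces in N, time in s.
With the tool pointing down it reaches from about 0.35 to 0.85 m from the base axis. Payload 8.1 kg.
Tool frame: the origin (TCP) lies between the finger pads; the fingertips stand 14 mm ahead of it and the grasp point (between the pads) lies 5 mm behind it (robot.tip_reach is the z of the fingertips in the tool frame, in m); z points along the fingers, y is the line along which they close (so a half turn about z gives the same grasp; the last joint's range is limited). The gripper opens to 93 mm and grips with 3 to 60 N. Pads are 15 mm wide; open, the fingers measure 128 mm over their backs; the gripper's body (75 mm by 188 mm) begins 65 mm behind the grasp point.
Start: joints at [1.102, 0.13, 1.488, -0, 1.523, -0.085], TCP at [0.225, 0.556, 0.193] pointing down, gripper open.
Joint ranges: [-2.96, 2.96], [-0.89, 2.26], [0.02, 2.5], [-1.34, 4.48], [0, 2.73], [-2.66, 2.66]. Speed limits (rad/s): [2.39, 2.39, 2.79, 3.14, 3.14, 3.14].

INTERFACE

Orientations are given as a rotation vector (axis times angle).
In Python, from plant import robot gives the robot as it stands. The module is installed in compiled form; this text tells all that it offers.
- The arm moves only by the shell command python3 -m handwheel 'ROWS' [FORCE]. ROWS is JSON, a list of rows, each a list of 7 numbers: the closure, from -1 (fully open) to 1 (shut), then the shift along the tool's x, y, z each as a share of 100 cm, from -1 to 1, then the turn, a rotation vector about the tool's x, y, z each as a share of 180 degrees, from -1 to 1. In form: [[grip, tx, ty, tz, rx, ry, rz], ...]. A call has 1 to 20 rows; each row is the pose to reach, as a shift and turn from the pose commanded when the call began, along the tool's axes at that moment, turning the shorter way round; what a row does not reach only later rows make up. A row lasts 1/8 s, in which the tool goes at most 62.5 mm and 10.7 degrees, less where a joint would pass 70% of its speed; a pose out of reach is approached as far as the arm can. A call with a number of a shift or a turn outside -1 to 1 is refused whole. A call with a gripper value outside its range is refused whole. The fingers move at their own pace and stop on an object; FORCE is the grip in N (left out, the last holds). Time passes only in rows, so rows that repeat a pose let the fingers close. It gives the time, the measured TCP pose, the force, the opening and the grip force at its end, in the units of the state.
- robot.read_state(): the state, without advancing time (a new reading comes with each control period).
- robot.read_camera(name): name is "scene" or "top" or "wrist"; returns a dict with "frame" (384x512x3 uint8, red, green, blue), "fx", "fy", "cx", "cy" (pixels), "rvec" (rotation vector, rad) and "tvec" (3), from world to camera coordinates, as OpenCV has them; the wrist camera has in their place "T_tool_cam" (4x4, takes a point from camera to tool coordinates, whose origin is the TCP and whose axes are the flange's). Camera axes: x right, y down, z forward; pixel columns grow to the right and rows downward; lengths in m; the calibration is good to about 2 mm. A picture is of the moment at which its call begins: read the wrist's pose just before it. There is no depth.
- robot.close_job(): hands the job in; it is judged then, once.
Trained networks look in a picture, given as the dict that the camera call returned (one of the last four; its "shot" number tells which), for a name from the list of things; names that differ only in an ending like _2 or _b are one class to them, and where a whole thing is asked for, a point or a joint stands for the part that bears it (a point fixed in the world has none). Each returns a list of dicts, best first, with "conf" (0 to 1); they miss things now and then, are a little off and sometimes report something else, mostly with a low value. They report only what shows in the picture. A call takes as long as a camera call. They do not tell look-alikes from the thing itself.
- robot.regions_of(picture, name): "mask" (384x512 bool, what is visible of it) and "rect" ([left, top, right, bottom] in pixels, round what is visible of it).
The state is a dict: "t": time; "q": joint angles; "dq": joint speeds; "joint_torque": joint torques, N m; "tool_pos": TCP position; "orientation": TCP orientation; "force": force on the tool from outside, world axes, zero at the start; "wrist_torque": the same for the moment, N m; "opening": finger opening in m; "gripper_force": force on a finger pad.
Only numpy, scipy, OpenCV 4.12 (cv2) and the standard library are available. Lean on these libraries where they do the work, as an engineer would, in place of code of your own. Each camera call takes 0.05 s, during which the arm holds its last target. There are 200 camera calls.

## Working session

There is one attempt and no reset: what is moved stays moved. The work goes in short steps, Python scripts to look and compute and a shell command to move; the robot and the scene stay as the last step left them, time stands still between calls to the robot, and variables do not carry over. Pictures are saved under pics/ and viewed, at most 10 in all, crops included, and the job is handed in when it is done.

```bash
mkdir -p pics; ls; cat > h.py <<'E'
import numpy as np, cv2, pickle
from scipy.spatial.transform import Rotation as R
from plant import robot
def cam(n):
    s=robot.read_state(); p=robot.read_camera(n)
    K=np.array([[p['fx'],0,p['cx']],[0,p['fy'],p['cy']],[0,0,1.]])
    if 'rvec' in p:
        Rw=R.from_rotvec(p['rvec']).as_matrix(); t=np.array(p['tvec']).ravel()
    else:
        T=np.eye(4);T[:3,:3]=R.from_rotvec(s['orientation']).as_matrix();T[:3,3]=s['tool_pos']
        C=np.linalg.inv(T@np.array(p['T_tool_cam'])); Rw=C[:3,:3];t=C[:3,3]
    return p,(K,Rw,t)
def proj(c,X):
    K,Rw,t=c; x=(np.atleast_2d(X)@Rw.T+t)@K.T; return x[:,:2]/x[:,2:]
def ray(c,uv):
    K,Rw,t=c; d=Rw.T@np.linalg.inv(K)@np.array([uv[0],uv[1],1.]); return -Rw.T@t,d/np.linalg.norm(d)
def atz(c,uv,z):
    o,d=ray(c,uv); return o+d*(z-o[2])/d[2]
def tri(obs):
    A=np.zeros((3,3));b=np.zeros(3)
    for c,uv in obs:
        o,d=ray(c,uv);M=np.eye(3)-np.outer(d,d);A+=M;b+=M@o
    return np.linalg.solve(A,b)
def save(p,n,box=None,s=1):
    f=p['frame'][:,:,::-1]
    if box: f=f[box[1]:box[3],box[0]:box[2]]
    cv2.imwrite('pics/'+n,cv2.resize(f,None,fx=s,fy=s,interpolation=cv2.INTER_CUBIC))
E
python3 - <<'E'
from h import *
names="dock ejector_tab shelf battery block mat drawer_spot tape cup clamp tin screwdriver".split()
for n in ['scene','top']:
    p,c=cam(n); save(p,n+'1.png',s=1.5); pickle.dump((p,c),open(n+'.pkl','wb'))
    print(n,'cam at',(-c[1].T@c[2]).round(3))
    for k in names:
        for r in robot.regions_of(p,k)[:4]:
            m=r['mask'];ys,xs=np.nonzero(m)
            print(k,round(r['conf'],2),np.round(r['rect']),(xs.mean().round(1),ys.mean().round(1)) if len(xs) else '', f"w{atz(c,(xs.mean(),ys.mean()),0.0).round(3)}" if len(xs) else '')
E
```

```text
pics
scene cam at [ 0.846 -0.53   1.105]
dock 0.85 [187. 219. 245. 299.] (np.float64(210.0), np.float64(265.4)) w[ 0.574 -0.207  0.   ]
dock 0.4 [297. 139. 328. 189.] (np.float64(310.6), np.float64(166.5)) w[0.675 0.188 0.   ]
ejector_tab 0.51 [197. 260. 209. 287.] (np.float64(204.5), np.float64(273.7)) w[ 0.574 -0.233  0.   ]
shelf 0.8 [124. 221. 277. 384.] (np.float64(204.3), np.float64(314.1)) w[ 0.625 -0.319  0.   ]
shelf 0.4 [293. 140. 327. 190.] (np.float64(310.5), np.float64(166.8)) w[0.676 0.186 0.   ]
battery 0.38 [210. 253. 214. 259.] (np.float64(211.4), np.float64(257.3)) w[ 0.567 -0.187  0.   ]
block 0.97 [253. 322. 281. 364.] (np.float64(266.4), np.float64(343.5)) w[ 0.787 -0.309  0.   ]
block 0.76 [214. 199. 245. 238.] (np.float64(227.3), np.float64(217.5)) w[ 0.546 -0.069  0.   ]
block 0.57 [123. 240. 152. 279.] (np.float64(140.8), np.float64(258.7)) w[ 0.41  -0.276  0.   ]
block 0.37 [193. 151. 232. 189.] (np.float64(213.0), np.float64(166.9)) w[0.43  0.052 0.   ]
mat 0.81 [141. 188. 203. 240.] (np.float64(172.1), np.float64(214.3)) w[ 0.411 -0.131  0.   ]
drawer_spot
[... 2003 characters left out ...]
float64(189.0)) w[0.599 0.322 0.   ]
tape 0.75 [328. 189. 334. 189.] (np.float64(328.5), np.float64(189.5)) w[ 0.584 -0.247  0.   ]
tape 0.5 [240. 216. 264. 245.] (np.float64(250.8), np.float64(231.3)) w[0.439 0.039 0.   ]
cup 0.55 [211. 154. 229. 174.] (np.float64(219.7), np.float64(161.7)) w[0.696 0.149 0.   ]
clamp 0.77 [268. 131. 290. 165.] (np.float64(278.7), np.float64(148.3)) w[ 0.741 -0.069  0.   ]
tin 0.76 [132. 247. 158. 269.] (np.float64(144.1), np.float64(257.6)) w[0.353 0.425 0.   ]
screwdriver 0.62 [370. 198. 377. 254.] (np.float64(373.5), np.float64(217.7)) w[ 0.479 -0.404  0.   ]
screwdriver 0.2 [132. 248. 156. 270.] (np.float64(144.0), np.float64(257.6)) w[0.353 0.425 0.   ]
```

View pics/scene1.png

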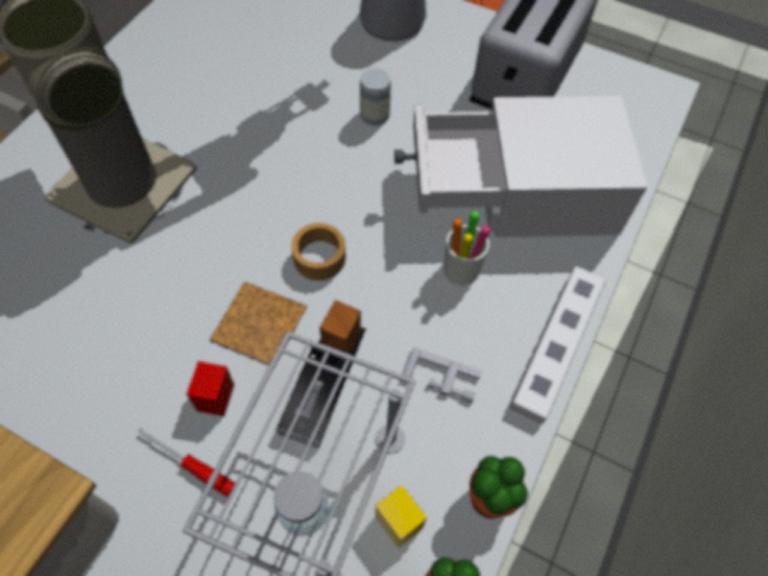

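View pics/top1.png

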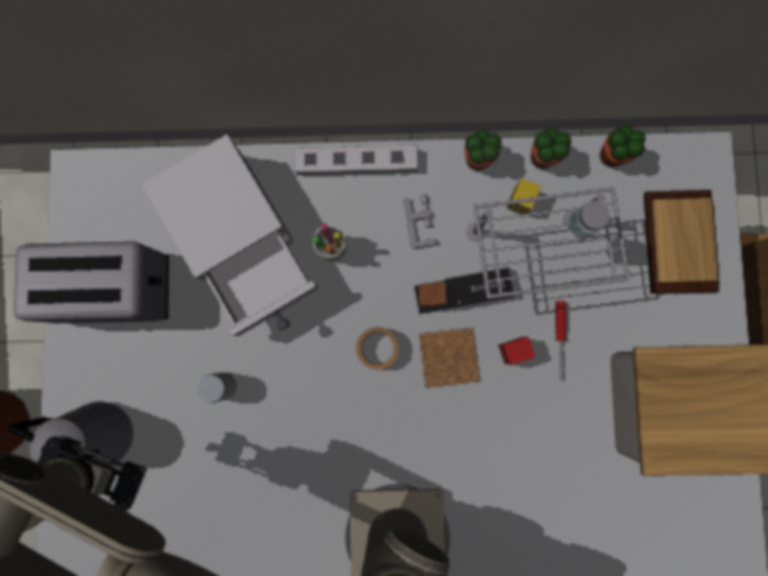

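The wooden block is the brown cube at scene (227,217) / top (288,196), at the end of the black dock. The look-alikes are the red block at scene (140,259) / top (344,233) and the yellow block at scene (266,343) / top (349,131). The tape ring at scene (213,167) is a weak false report.

I choose the brown one and move the wrist camera over it next.

```bash
python3 - <<'E'
from h import *
s=robot.read_state(); print({k:np.round(v,4).tolist() for k,v in s.items()})
M=R.from_rotvec(s['orientation']).as_matrix(); print(M.round(3))
p,c=cam('wrist'); print(np.array(p['T_tool_cam']).round(4), p['fx'],p['fy'],p['cx'],p['cy'])
print('row to (.44,-.10,.36):',(M.T@(np.array([.44,-.10,.36])-s['tool_pos'])).round(4))
for n in ['scene','top']:
    p,c=pickle.load(open(n+'.pkl','rb')); print(n,c[0][0,0])
E
```

```text
{'t': 1.3, 'q': [1.1016, 0.1304, 1.4882, -0.0, 1.523, -0.0854], 'dq': [-0.0015, 0.0001, 0.0013, 0.0008, 0.001, 0.0], 'joint_torque': [-0.001, -55.974, -49.2061, 0.0767, 0.0223, -0.0001], 'tool_pos': [0.2247, 0.5564, 0.193], 'orientation': [0.5992, 3.0839, -0.0001], 'force': [-0.2378, 0.4243, -0.1375], 'wrist_torque': [0.0345, -0.0544, -0.0216], 'gripper_force': 0.0, 'opening': 0.0933}
[[-0.927  0.374 -0.   ]
 [ 0.374  0.927 -0.   ]
 [-0.    -0.    -1.   ]]
[[ 7.000e-04 -9.693e-01 -2.460e-01  6.740e-02]
 [ 1.000e+00  5.000e-04  7.000e-04 -0.000e+00]
 [-5.000e-04 -2.460e-01  9.693e-01 -1.922e-01]
 [ 0.000e+00  0.000e+00  0.000e+00  1.000e+00]] 317.54157510921624 317.54157510921624 261.06455300898966 192.73079538562232
row to (.44,-.10,.36): [-0.4455 -0.528  -0.167 ]
scene 457.8591470209915
top 399.4396852305352
```

```bash
python3 -m handwheel '[[-1,-0.463,-0.413,-0.107,0,0,0.322],[-1,-0.463,-0.413,-0.107,0,0,0.322],[-1,-0.463,-0.413,-0.107,0,0,0.322],[-1,-0.463,-0.413,-0.107,0,0,0.322],[-1,-0.463,-0.413,-0.107,0,0,0.322],[-1,-0.463,-0.413,-0.107,0,0,0.322],[-1,-0.463,-0.413,-0.107,0,0,0.322],[-1,-0.463,-0.413,-0.107,0,0,0.322],[-1,-0.463,-0.413,-0.107,0,0,0.322],[-1,-0.463,-0.413,-0.107,0,0,0.322],[-1,-0.463,-0.413,-0.107,0,0,0.322],[-1,-0.463,-0.413,-0.107,0,0,0.322],[-1,-0.463,-0.413,-0.107,0,0,0.322],[-1,-0.463,-0.413,-0.107,0,0,0.322]]'
python3 - <<'E'
from h import *
p,c=cam('wrist'); save(p,'w1.png',s=1.5); pickle.dump((p,c),open('w1.pkl','wb'))
for k in ['block','dock','mat','ejector_tab','shelf']:
  for r in robot.regions_of(p,k)[:2]: print(k,round(r['conf'],2),np.round(r['rect']))
E
```

```text
t: 3.1
tool_pos: [0.499, 0.0014, 0.3]
orientation: [-2.016, -2.41, -0.0]
force: [0.1, 0.0, -0.4]
opening: 0.0928
gripper_force: 0.0
block 0.93 [162. 308. 205. 356.]
block 0.78 [271. 201. 315. 261.]
dock 0.94 [265. 200. 312. 338.]
mat 0.7 [154. 186. 238. 268.]
ejector_tab 0.85 [277. 304. 294. 336.]
ejector_tab 0.21 [189.  91. 261. 167.]
shelf 0.84 [359. 308. 397. 340.]
```

View pics/w1.png

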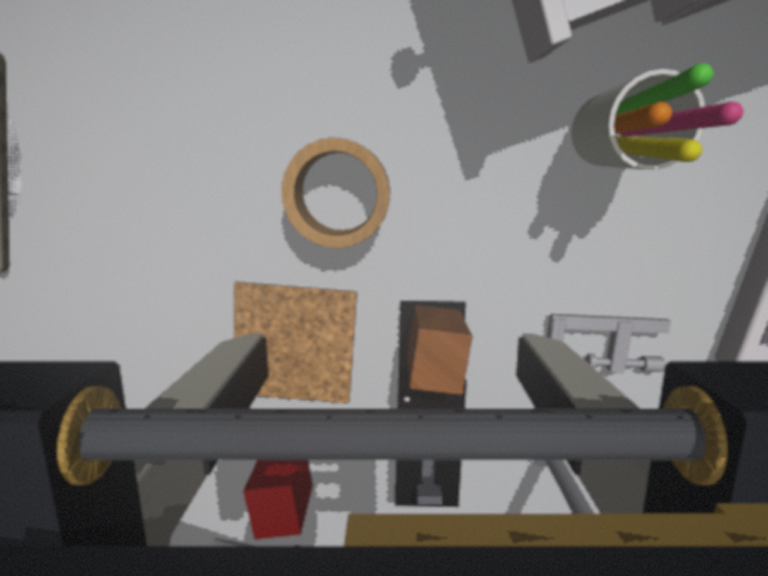

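The picture shows the brown block at about (290,232) px on the dock's landing plate. The red block is at (187,330), the mat at (197,228), and the dock runs down to the tab at (285,320). I take a second view from 120 mm further along -y.

```bash
python3 -m handwheel '[[-1,-0.06,0,0,0,0,0],[-1,-0.12,0,0,0,0,0],[-1,-0.12,0,0,0,0,0],[-1,-0.12,0,0,0,0,0]]'
python3 - <<'E'
from h import *
p,c=cam('wrist'); save(p,'w2.png',box=(100,60,420,290),s=2.5); pickle.dump((p,c),open('w2.pkl','wb'))
for k in ['block','dock','mat','ejector_tab','shelf']:
  for r in robot.regions_of(p,k)[:2]: print(k,round(r['conf'],2),np.round(r['rect']))
E
```

```text
t: 3.9
tool_pos: [0.5201, -0.1179, 0.2999]
orientation: [-2.019, -2.406, -0.0]
force: [0.3, -0.1, 0.6]
opening: 0.0931
gripper_force: 0.0
block 0.83 [273. 124. 319. 179.]
block 0.62 [165. 228. 206. 270.]
dock 0.65 [266. 121. 316. 270.]
mat 0.89 [150. 108. 240. 200.]
shelf 0.67 [261. 219. 392. 342.]
shelf 0.19 [370. 129. 461. 177.]
```

View pics/w2.png

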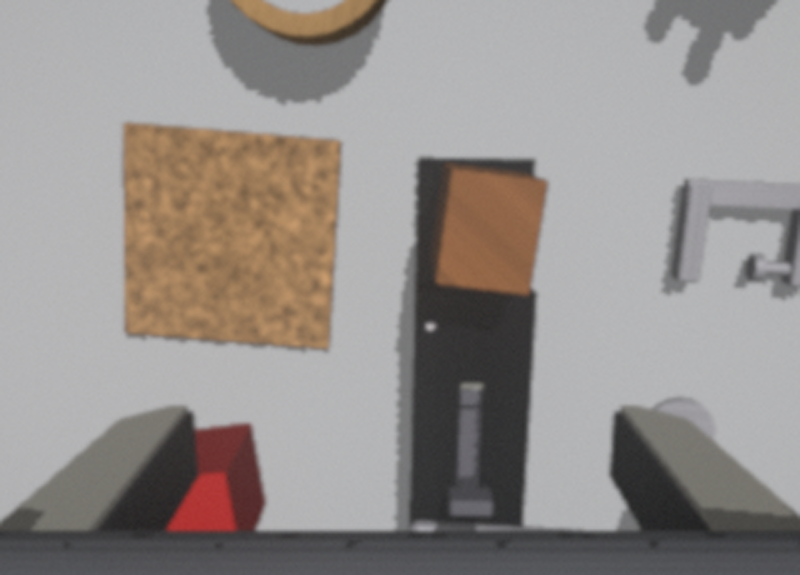

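```bash
cat > m.py <<'E'
from h import *
from scipy.optimize import least_squares
w1=pickle.load(open('w1.pkl','rb'))[1]; w2=pickle.load(open('w2.pkl','rb'))[1]
a=lambda u,v:(u/1.5,v/1.5); b=lambda u,v:(100+u/2.5,60+v/2.5)
def rect(q,pts):
    x,y,t=q; c,s=np.cos(t),np.sin(t); P=np.array(pts,float)
    return np.c_[x+c*P[:,0]-s*P[:,1],y+s*P[:,0]+c*P[:,1],P[:,2]]
if __name__=='__main__':
    for n,u1,u2 in [('landL',a(401,301),b(417,158)),('landR',a(466,301),b(533,160)),('blkBL',a(410,388),b(436,284)),('blkBR',a(465,393),b(529,294)),
        ('matTL',a(234,281),b(124,123)),('matTR',a(357,290),b(341,141)),('matBR',a(349,403),b(328,350)),('LED',a(407,399),b(430,326))]:
        print(n,tri([(w1,u1),(w2,u2)]).round(4))
    ob=[((-.035,.075,.006),a(401,301),b(417,158)),((.035,.075,.006),a(466,301),b(533,160))]
    f=lambda q:np.concatenate([(proj(w1,rect(q,[o[0] for o in ob]))-[o[1] for o in ob]).ravel(),(proj(w2,rect(q,[o[0] for o in ob]))-[o[2] for o in ob]).ravel(),
       (proj(w2,rect(q,[(-.035,-.145,.040),(.035,-.135,.040)]))-[b(411,520),b(523,520)])[:,0],
       (proj(w2,rect(q,[(0,-.120,.064)]))-[b(471,500)]).ravel()])
    r=least_squares(f,[.56,-.1,.1]); print('dock',r.x.round(4),np.degrees(r.x[2]).round(2),'res',r.fun.round(1))
    hx,hy=.025,.03
    g=lambda q:np.concatenate([(proj(w2,rect(q[:3],[(-hx,hy,q[3]),(hx,hy,q[3]),(hx,-hy,q[3]),(-hx,-hy,q[3])]))-[b(449,166),b(547,180),b(529,294),b(436,284)]).ravel(),
       (proj(w1,rect(q[:3],[(hx,-hy,q[3]),(-hx,-hy,q[3])]))-[a(465,393),a(410,388)]).ravel()])
    k=least_squares(g,[.56,-.1,0,.086]); print('block',k.x.round(4),np.degrees(k.x[2]).round(2),'res',k.fun.round(1))
    h=.065
    m=lambda q:np.concatenate([(proj(w2,rect(q,[(-h,h,.006),(h,h,.006),(h,-h,.006),(-h,-h,.006)]))-[b(124,123),b(341,141),b(328,350),b(126,334)]).ravel()])
    e=least_squares(m,[.41,-.13,0]); print('mat',e.x.round(4),'res',e.fun.round(1))
    D=r.x; print('block in dock', (R.from_euler('z',-D[2]).apply([k.x[0]-D[0],k.x[1]-D[1],0])).round(4), 'tab world',rect(D,[(0,-.125,.053)]).round(4))
    s=robot.read_state();M=R.from_rotvec(s['orientation']).as_matrix();print('tooly angle',np.degrees(np.arctan2(M[1,1],M[0,1])))
E
python3 m.py
```

```text
landL [ 0.5207 -0.0652  0.0035]
landR [ 0.5903 -0.0543 -0.0023]
blkBL [ 0.5395 -0.1246  0.0838]
blkBR [ 0.5901 -0.1214  0.0823]
matTL [ 0.3431 -0.076  -0.0006]
matTR [ 0.473  -0.0637 -0.0048]
matBR [ 0.4854 -0.1936  0.0021]
LED [ 0.5439 -0.1573  0.0417]
dock [ 0.5664 -0.1332  0.1574] 9.02 res [-0.8 -0.  -0.2  0.9  0.2 -0.5  0.6 -0.4 -0.2  0.2  0.1  0.2]
block [ 0.5623 -0.0931  0.0716  0.0834] 4.1 res [ 0.3  0.7  0.3 -0.7  0.7 -0.1  0.1  0.  -1.4  0.1 -0.1 -0. ]
mat [ 0.4156 -0.134   0.0951] res [-0.4 -0.1  0.4 -0.1  0.6  0.2 -0.7  0.2]
block in dock [0.0023 0.0402 0.    ] tab world [[ 0.5859 -0.2566  0.053 ]]
tooly angle 10.138549915884695
```

```bash
python3 - <<'E'
from h import *
s=pickle.load(open('scene.pkl','rb'))[1]; t=pickle.load(open('top.pkl','rb'))[1]
A=tri([(s,(287/1.5,337/1.5)),(t,(490/1.5,297/1.5))]); print('shelf front +y',A.round(3),'zplane',atz(s,(287/1.5,337/1.5),.208).round(3),atz(t,(490/1.5,297/1.5),.208).round(3))
print('front -y',atz(s,(190/1.5,527/1.5),.208).round(3), 'rear +y',atz(s,(411/1.5,382/1.5),.208).round(3))
E
python3 -m handwheel '[[-1,0.0175,0.0462,0.06,0,0,0.0335],[-1,0.0175,0.0462,0.12,0,0,0.0335],[-1,0.0175,0.0462,0.16,0,0,0.0335],[-1,0.0175,0.0462,0.20,0,0,0.0335],[-1,0.0175,0.0462,0.24,0,0,0.0335],[-1,0.0175,0.0462,0.24,0,0,0.0335],[0.1,0.0175,0.0462,0.24,0,0,0.0335],[1,0.0175,0.0462,0.24,0,0,0.0335],[1,0.0175,0.0462,0.24,0,0,0.0335],[1,0.0175,0.0462,0.24,0,0,0.0335],[1,0.0175,0.0462,0.24,0,0,0.0335],[1,0.0175,0.0462,0.24,0,0,0.0335]]' 20
```

```text
shelf front +y [ 0.539 -0.206  0.199] zplane [ 0.543 -0.208  0.208] [ 0.537 -0.205  0.208]
front -y [ 0.575 -0.487  0.208] rear +y [ 0.731 -0.184  0.208]
t: 5.7
tool_pos: [0.5616, -0.0934, 0.0624]
orientation: [-2.141, -2.297, 0.004]
force: [-18.8, 0.3, 34.4]
opening: 0.0383
gripper_force: 17.3
```

```bash
python3 - <<'E'
from h import *
p,c=cam('wrist'); q,d=cam('scene')
f=cv2.resize(p['frame'],(640,480))[:, :, ::-1]
g=cv2.resize(q['frame'][150:270,150:310],(640,480),interpolation=cv2.INTER_CUBIC)[:,:,::-1]
cv2.imwrite('pics/g1.png',cv2.resize(np.hstack([f,g]),(800,300)))
s=robot.read_state(); print(s['force'],s['opening'],s['tool_pos'])
E
```

```text
[-22.29887849   2.25225603  46.17962902] 0.029768393741444382 [ 0.56224947 -0.09363927  0.0642618 ]
```

View pics/g1.png

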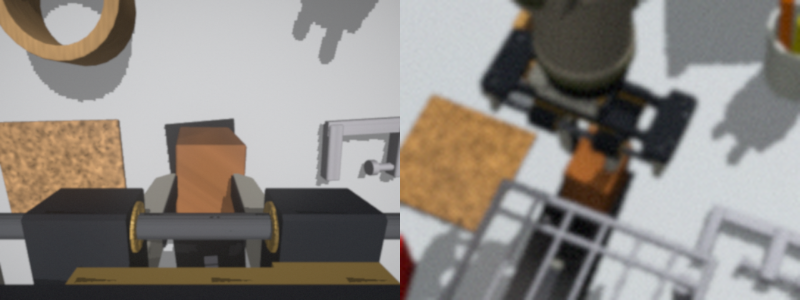

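The fingers keep closing below 50 mm and an upward force is building. I open and look again before going on.

```bash
python3 -m handwheel '[[-1,0,0,0,0,0,0],[-1,0,0,0,0,0,0],[-1,0,0,0,0,0,0],[-1,0,0,-0.06,0,0,0],[-1,0,0,-0.12,0,0,0],[-1,-0.03,0,-0.17,0,0,0],[-1,-0.03,0,-0.17,0,0,0]]'
python3 - <<'E'
from h import *
p,c=cam('wrist'); save(p,'w3.png',box=(100,60,420,290),s=2.5); pickle.dump((p,c),open('w3.pkl','wb'))
for r in robot.regions_of(p,'block')[:2]: print(round(r['conf'],2),np.round(r['rect']))
E
```

```text
t: 6.68
tool_pos: [0.5676, -0.1251, 0.2357]
orientation: [2.138, 2.29, 0.006]
force: [0.2, -0.2, -0.2]
opening: 0.0921
gripper_force: 0.0
0.8 [233. 114. 281. 177.]
0.6 [143. 265. 175. 316.]
```

View pics/w3.png

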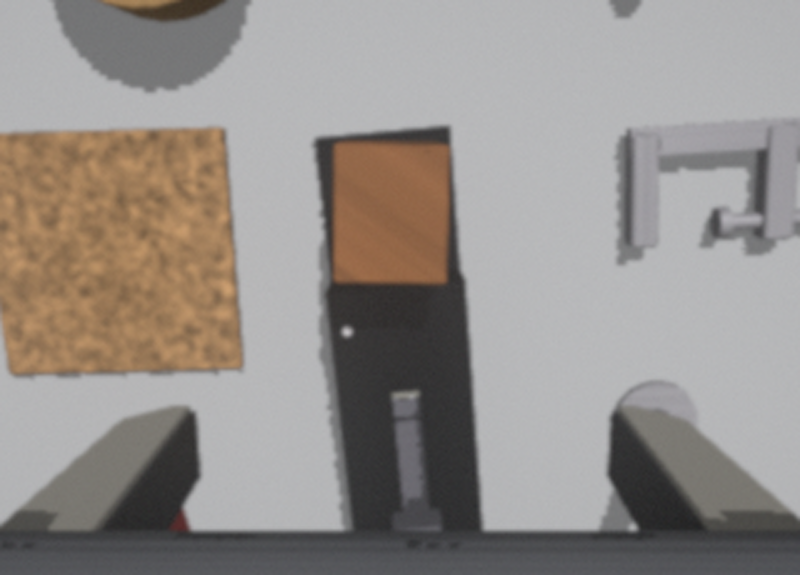

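The block stands unmoved and upright: its top corners are at crop (333,142) to (449,284). By the projection, though, the visible fingertips sit well behind the stated 14 mm, so I check tip_reach and the tip position.

```bash
python3 - <<'E'
from h import *
from m import rect
from scipy.optimize import least_squares
print('tip_reach',robot.tip_reach)
P=pickle.load(open('w3.pkl','rb')); c=P[1]; T=np.array(P[0]['T_tool_cam']); s=robot.read_state()
b=lambda u,v:(100+u/2.5,60+v/2.5)
obs=np.array([b(195,410),b(198,476),b(612,412),b(611,474)])
def f(q):
    hw,zt,x0,w=q; X=np.array([[x0+w,-hw,zt],[x0-w,-hw,zt],[x0+w,hw,zt],[x0-w,hw,zt]])
    C=(X-T[:3,3])@T[:3,:3]; uv=C@c[0].T; return (uv[:,:2]/uv[:,2:]-obs).ravel()
for hw in (.0465,):
    r=least_squares(lambda q:f([hw,q[0],0,q[1]]),[0.,.0075]); print('fixed hw: z tip,halfwidth',r.x.round(4),r.fun.round(1))
g=lambda q:(proj(c,rect(q[:3],[(-.025,.03,.086),(.025,.03,.086),(.025,-.03,.086),(-.025,-.03,.086)]))-[b(333,142),b(449,142),b(447,284),b(333,284)]).ravel()
k=least_squares(g,[.56,-.1,0]); print('block',k.x.round(4),k.fun.round(1))
g=lambda q:(proj(c,rect(q[:3],[(-.025,.03,q[3]),(.025,.03,q[3]),(.025,-.03,q[3]),(-.025,-.03,q[3])]))-[b(333,142),b(449,142),b(447,284),b(333,284)]).ravel()
k=least_squares(g,[.56,-.1,0,.086]); print('block',k.x.round(4),k.fun.round(1))
M=R.from_rotvec(s['orientation']).as_matrix();print('tooly',np.degrees(np.arctan2(M[1,1],M[0,1])),s['tool_pos'])
E
```

```text
tip_reach 0.014
fixed hw: z tip,halfwidth [-0.0263  0.0076] [-2.   0.2 -1.4 -0.7 -0.6 -0.4 -2.   0.3]
block [ 0.5619 -0.0932  0.0625] [-0.8  0.   0.6  0.4  0.2 -0.1  0.1 -0.3]
block [ 0.5619 -0.0933  0.0625  0.0852] [-0.7  0.1  0.5  0.4  0.1 -0.2  0.1 -0.4]
tooly 3.9759745402406783 [ 0.56496079 -0.12299819  0.22990959]
```

In reported coordinates the effective fingertip is about 25 mm behind the TCP, not 14 mm ahead. The contact on the block's top agrees, since 64 mm + 22 mm is about 86 mm. A descent to TCP z = 22 mm is safe under either reading, so I grasp there.

```bash
python3 -m handwheel '[[-1,0.0295,-0.001,0.05,0,0,0],[-1,0.0295,-0.001,0.11,0,0,0],[-1,0.0295,-0.001,0.14,0,0,0],[-1,0.0295,-0.001,0.17,0,0,0],[-1,0.0295,-0.001,0.19,0,0,0],[-1,0.0295,-0.001,0.208,0,0,0],[-1,0.0295,-0.001,0.208,0,0,0]]' 15 && python3 -m handwheel '[[0.2,0,0,0,0,0,0],[0.2,0,0,0,0,0,0],[0.2,0,0,0,0,0,0],[0.2,0,0,0,0,0,0],[0.2,0,0,0,0,0,0],[0.2,0,0,0,0,0,0]]'
```

```text
t: 7.65
tool_pos: [0.5603, -0.0929, 0.0202]
orientation: [-2.14, -2.296, 0.002]
force: [-0.5, 0.2, 0.2]
opening: 0.0925
gripper_force: 0.0
t: 8.4
tool_pos: [0.5618, -0.0934, 0.0222]
orientation: [2.142, 2.298, 0.0]
force: [-0.5, -0.3, 1.9]
opening: 0.0501
gripper_force: 14.9
```

Opening is 50.1 mm, so the block is held. I lift it and carry it to the mat centre.

```bash
python3 -m handwheel '[[0.2,0,0,-0.03,0,0,0],[0.2,0,0,-0.06,0,0,0],[0.2,-0.01,-0.05,-0.06,0,0,0],[0.2,-0.02,-0.10,-0.06,0,0,0],[0.2,-0.03,-0.149,-0.06,0,0,0],[0.2,-0.03,-0.149,-0.05,0,0,0],[0.2,-0.03,-0.149,-0.03,0,0,0],[0.2,-0.03,-0.149,-0.015,0,0,0],[0.2,-0.03,-0.149,-0.006,0,0,0],[0.2,-0.03,-0.149,-0.002,0,0,0],[0.2,-0.03,-0.149,-0.002,0,0,0],[0.2,-0.03,-0.149,-0.001,0,0,0],[0.2,-0.03,-0.149,0,0,0,0],[0.2,-0.03,-0.149,0,0,0,0]]'
```

```text
t: 10.15
tool_pos: [0.4154, -0.1338, 0.0222]
orientation: [2.142, 2.298, 0.0]
force: [-0.1, 0.3, -2.4]
opening: 0.0504
gripper_force: 14.9
```

```bash
python3 -m handwheel '[[0.2,0,0,0.001,0,0,0],[0.2,0,0,0.002,0,0,0],[0.2,0,0,0.002,0,0,0],[0.2,0,0,0.002,0,0,0]]'
```

```text
t: 10.65
tool_pos: [0.4155, -0.1341, 0.0219]
orientation: [2.142, 2.298, -0.0]
force: [-8.5, 2.2, 17.9]
opening: 0.0498
gripper_force: 15.0
```

```bash
python3 -m handwheel '[[0.2,0,0,-0.0015,0,0,0],[-1,0,0,-0.0015,0,0,0],[-1,0,0,-0.0015,0,0,0],[-1,0,0,-0.0015,0,0,0],[-1,0,0,-0.03,0,0,0],[-1,0,0,-0.08,0,0,0],[-1,0,0,-0.14,0,0,0],[-1,0,0,-0.18,0,0,0],[-1,0,0,-0.18,0,0,0]]'
python3 - <<'E'
from h import *
from m import rect
D=[.5664,-.1332,.1574]; s=robot.read_state(); M=R.from_rotvec(s['orientation']).as_matrix(); t0=np.array(s['tool_pos'])
dx=np.array([np.cos(D[2]),np.sin(D[2]),0]);dy=np.array([-np.sin(D[2]),np.cos(D[2]),0]);z=np.array([0,0,1.])
for L in (35,40):
    a=np.radians(L); tz=np.sin(a)*dx-np.cos(a)*z; ty=dy; tx=np.cross(ty,tz); Rt=np.c_[tx,ty,tz]
    for sg in (1,-1):
        Rr=Rt@np.diag([sg,sg,1]); rv=R.from_matrix(M.T@Rr).as_rotvec()/np.pi
        print(L,sg,'toolx',Rr[:,0].round(2),'turn',rv.round(4),np.linalg.norm(rv)*180)
    for nm,yy in (('pre',-.125-.005-.0175-.015),('contact',-.1475),('full',-.0975)):
        tip=rect(D,[(0,yy,.047)])[0]; tcp=tip+.025*tz   # tip at tool z=-.025
        print(nm,tcp.round(4))
print(t0,s['q'])
E
```

```text
t: 11.78
tool_pos: [0.4175, -0.1348, 0.2041]
orientation: [2.137, 2.293, 0.004]
force: [-0.0, -0.5, -0.3]
opening: 0.0933
gripper_force: 0.0
35 1 toolx [-0.81 -0.13 -0.57] turn [-0.16   -0.1447 -0.5096] 99.60562576279739
35 -1 toolx [0.81 0.13 0.57] turn [-0.1415  0.1564  0.457 ] 90.60364481442919
pre [ 0.606  -0.2914  0.0265]
contact [ 0.6037 -0.2766  0.0265]
full [ 0.5958 -0.2272  0.0265]
40 1 toolx [-0.76 -0.12 -0.64] turn [-0.1828 -0.1656 -0.504 ] 100.99815195319957
40 -1 toolx [0.76 0.12 0.64] turn [-0.1619  0.1787  0.4522] 92.25295066753847
pre [ 0.6077 -0.2912  0.0278]
contact [ 0.6054 -0.2764  0.0278]
full [ 0.5976 -0.227   0.0278]
[ 0.41745025 -0.13475998  0.20411921] [-4.29235470e-01 -3.33638106e-01  1.90096783e+00 -6.07211757e-06
  1.56699742e+00 -4.99488246e-01]
```

```bash
cat > t.py <<'E'
from h import *
import sys
from m import rect
D=[.5664,-.1332,.1574]
c_,s_=np.cos(D[2]),np.sin(D[2]); dx=np.array([c_,s_,0]);dy=np.array([-s_,c_,0]);z=np.array([0,0,1.])
a=np.radians(40); tz=np.sin(a)*dx-np.cos(a)*z; Rt=np.c_[np.cross(dy,tz),dy,tz]
def tcp(y,h=.052,x=0): return rect(D,[(x,y,h)])[0]+.025*tz
def rows(P,Rr=None):
    s=robot.read_state(); M=R.from_rotvec(s['orientation']).as_matrix()
    rv=R.from_matrix(M.T@Rr).as_rotvec()/np.pi if Rr is not None else np.zeros(3)
    return (M.T@(np.array(P)-s['tool_pos'])).round(4),rv.round(4)
E
python3 - <<'E'
from t import *
pre=tcp(-.1625); B=pre-.16*tz; A=B.copy(); A[2]=.23
for n,P in (('A',A),('B',B),('pre',pre)): print(n,P.round(4),*rows(P,Rt))
E
```

```text
A [ 0.5062 -0.3073  0.23  ] [-0.1784  0.0765 -0.0248] [-0.1828 -0.1656 -0.504 ]
B [ 0.5062 -0.3073  0.1554] [-0.1782  0.0761  0.0498] [-0.1828 -0.1656 -0.504 ]
pre [ 0.6077 -0.2912  0.0328] [-0.1688  0.1777  0.173 ] [-0.1828 -0.1656 -0.504 ]
```

```bash
python3 -m handwheel '[[-1,-0.03,0.01,-0.025,-0.1828,-0.1656,-0.504],[-0.5,-0.06,0.02,-0.025,-0.1828,-0.1656,-0.504],[0,-0.09,0.03,-0.025,-0.1828,-0.1656,-0.504],[1,-0.12,0.04,-0.025,-0.1828,-0.1656,-0.504],[1,-0.15,0.06,-0.025,-0.1828,-0.1656,-0.504],[1,-0.1784,0.0765,-0.025,-0.1828,-0.1656,-0.504],[1,-0.1784,0.0765,-0.025,-0.1828,-0.1656,-0.504],[1,-0.1784,0.0765,-0.025,-0.1828,-0.1656,-0.504],[1,-0.1784,0.0765,-0.025,-0.1828,-0.1656,-0.504],[1,-0.1784,0.0765,-0.025,-0.1828,-0.1656,-0.504],[1,-0.1784,0.0765,-0.025,-0.1828,-0.1656,-0.504],[1,-0.1784,0.0765,-0.025,-0.1828,-0.1656,-0.504],[1,-0.1784,0.0765,-0.025,-0.1828,-0.1656,-0.504]]'
python3 - <<'E'
from t import *
pre=tcp(-.1625); B=pre-.16*tz
for n,P in (('B',B),('pre',pre),('push',tcp(-.095))): print(n,P.round(4),*rows(P,Rt))
print(np.round(robot.read_state()['q'],2))
p,c=cam('wrist'); pickle.dump((p,c),open('w4.pkl','wb')); save(p,'w4.png',s=1.5)
u=proj(c,[tcp(-.13)-.025*tz, *rect(D,[(-.013,-.130,.064),(.013,-.13,.064),(.013,-.12,.064),(-.013,-.12,.064)])]);print((u*1.5).round(0))
E
```

```text
t: 13.4
tool_pos: [0.534, -0.2698, 0.2472]
orientation: [-0.094, 2.515, 0.039]
force: [0.1, -0.6, 0.2]
opening: 0.0007
gripper_force: 0.0
B [ 0.5062 -0.3073  0.1554] [ 0.0784 -0.0358  0.0563] [-0.0142 -0.023  -0.0216]
pre [ 0.6077 -0.2912  0.0328] [ 0.0671 -0.0283  0.2157] [-0.0142 -0.023  -0.0216]
push [ 0.5972 -0.2245  0.0328] [0.0718 0.039  0.2129] [-0.0142 -0.023  -0.0216]
[-0.89 -0.38  2.    0.55  1.2  -2.66]
[[395. 163.]
 [394. 158.]
 [397. 186.]
 [409. 185.]
 [408. 157.]]
```

View pics/w4.png

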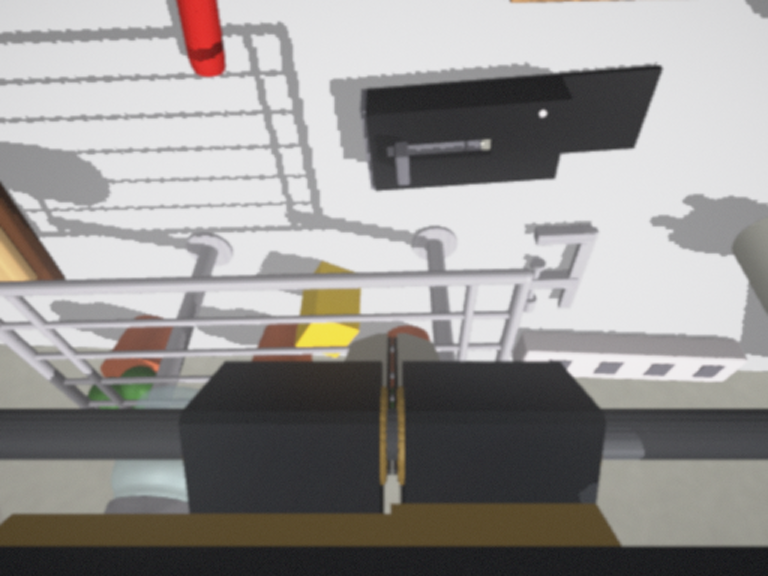

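The view shows the tab at (402,165), where the projection predicts it, and the shelf's front edge at row 285, well clear. Joint 6 is at its limit, so I allow 10° of tool roll.

```bash
sed -i 's/^def tcp/Rt=Rt@R.from_euler("z",10,degrees=True).as_matrix()\ndef tcp/' t.py; python3 - <<'E'
from t import *
pre=tcp(-.1625); B=pre-.16*tz
for n,P in (('B',B),('pre',pre),('push',tcp(-.095))): print(n,P.round(4),*rows(P,Rt))
E
```

```text
B [ 0.5062 -0.3073  0.1554] [ 0.0786 -0.0358  0.0564] [-0.0162 -0.0216  0.0339]
pre [ 0.6077 -0.2912  0.0328] [ 0.0673 -0.0282  0.2158] [-0.0162 -0.0216  0.0339]
push [ 0.5972 -0.2245  0.0328] [0.072 0.039 0.213] [-0.0162 -0.0216  0.0339]
```

```bash
python3 -m handwheel '[[1,0.02,-0.01,0.014,-0.0162,-0.0216,0.0339],[1,0.05,-0.02,0.03,-0.0162,-0.0216,0.0339],[1,0.0786,-0.0358,0.0564,-0.0162,-0.0216,0.0339],[1,0.0786,-0.0358,0.0564,-0.0162,-0.0216,0.0339],[1,0.0786,-0.0358,0.0564,-0.0162,-0.0216,0.0339],[1,0.0786,-0.0358,0.0564,-0.0162,-0.0216,0.0339]]'
python3 - <<'E'
from t import *
print(np.round(robot.read_state()['q'],2))
pre=tcp(-.1625); B=pre-.16*tz
for n,P in (('B',B),('pre',pre),('push',tcp(-.095))): print(n,P.round(4),*rows(P,Rt))
E
```

```text
t: 14.2
tool_pos: [0.5285, -0.284, 0.1785]
orientation: [0.087, 2.499, 0.118]
force: [0.2, -0.4, -0.1]
opening: 0.0004
gripper_force: 0.0
[-0.94 -0.3   2.07  0.62  1.1  -2.66]
B [ 0.5062 -0.3073  0.1554] [ 0.0294 -0.0264  0.0036] [-0.0127 -0.0151 -0.0132]
pre [ 0.6077 -0.2912  0.0328] [ 0.022  -0.0198  0.1633] [-0.0127 -0.0151 -0.0132]
push [ 0.5972 -0.2245  0.0328] [0.0365 0.0461 0.1613] [-0.0127 -0.0151 -0.0132]
```

```bash
cat > kin.py <<'E'
from t import *
from scipy.optimize import least_squares
def fk(q,k):
    a1,d1,l2,l3,L,d,e=k; C=R.from_euler('z',90,degrees=True)
    rz=lambda a:R.from_euler('z',a); ry=lambda a:R.from_euler('y',a)
    A=rz(q[0]); B=A*ry(q[1]); F=A*ry(q[1]+q[2]); W=F*rz(q[3])*ry(q[4])*rz(q[5])*C
    p=A.apply([a1,d,d1])+B.apply([0,0,l2])+F.apply([e,0,l3])+W.apply([0,0,L]); return p,W
s=robot.read_state()
data=[([1.1016,.1304,1.4882,0,1.523,-.0854],[.2247,.5564,.193]),([-.429235,-.333638,1.900968,0,1.566997,-.499488],[.41745,-.13476,.20412]),
      (s['q'],s['tool_pos']),([-.89,-.38,2.0,.55,1.2,-2.66],[.534,-.2698,.2472])]
w=[1,1,1,.1]
K=least_squares(lambda k:np.concatenate([w[i]*(fk(q,k)[0]-p) for i,(q,p) in enumerate(data)]),[0,.35,.4,.35,.3,.05,0]).x
lo=np.array([-2.96,-.89,.02,-1.34,0,-2.66]);hi=np.array([2.96,2.26,2.5,4.48,2.73,2.66])
def ik(P,Rr,q0=None,k=K):
    q0=s['q'] if q0 is None else q0
    f=lambda q:np.concatenate([(fk(q,k)[0]-P)*5,(R.from_matrix(Rr).inv()*fk(q,k)[1]).as_rotvec()])
    return least_squares(f,np.clip(q0,lo+.01,hi-.01),bounds=(lo-2,hi+2)).x
E
python3 - <<'E'
from kin import *
print('K',K.round(4))
for q,p in data: print((fk(q,K)[0]-p).round(4))
print('rot err',np.degrees((R.from_rotvec(s['orientation']).inv()*fk(s['q'],K)[1]).as_rotvec()).round(2))
pre=tcp(-.1625)
for roll in (0,10,15):
  for P,n in ((pre-.16*tz,'B'),(pre-.08*tz,'mid'),(pre,'pre'),(tcp(-.095),'push')):
    print(roll,n,ik(P,Rt@R.from_euler('z',roll-10,degrees=True).as_matrix()).round(2))
E
```

```text
K [-0.      0.3182  0.3692  0.5535  0.4031  0.0512  0.0618]
[-0. -0.  0.]
[ 0. -0. -0.]
[ 0. -0. -0.]
[ 0.0001  0.0037 -0.0021]
rot err [0. 0. 0.]
0 B [-1.07 -0.24  2.1   0.73  1.14 -3.06]
0 mid [-0.96 -0.08  2.07  0.78  0.96 -3.09]
0 pre [-0.86  0.12  2.01  0.86  0.81 -3.14]
0 push [-0.78 -0.02  2.15  0.86  0.75 -3.08]
10 B [-1.07 -0.24  2.1   0.73  1.14 -2.89]
10 mid [-0.96 -0.08  2.07  0.78  0.96 -2.91]
10 pre [-0.86  0.12  2.01  0.86  0.81 -2.96]
10 push [-0.78 -0.02  2.15  0.86  0.75 -2.9 ]
15 B [-1.07 -0.24  2.1   0.73  1.14 -2.8 ]
15 mid [-0.96 -0.08  2.07  0.78  0.96 -2.83]
15 pre [-0.86  0.12  2.01  0.86  0.81 -2.87]
15 push [-0.78 -0.02  2.15  0.86  0.75 -2.82]
```

Joint 6 rules out the orientation with the camera below. With the tool turned half round, joint 6 sits near 0. I check that variant at a 47° lean.

```bash
cat >> t.py <<'E'
a=np.radians(47); tz=np.sin(a)*dx-np.cos(a)*z; Rt=np.c_[np.cross(-dy,tz),-dy,tz]
def tcp(y,h=.052,x=-.006): return rect(D,[(x,y,h)])[0]+.025*tz
E
python3 - <<'E'
from kin import *
pre=tcp(-.1625); q=[-.9,-.2,2,.7,1.1,0]
L=[('C',np.array([.48,-.30,.24])),('B',pre-.15*tz),('mid',pre-.08*tz),('pre',pre),('push',tcp(-.095))]
for n,P in L:
    q=ik(P,Rt,q); cp=P+Rt@np.array([.0674,0,-.1922]); print(n,P.round(3),q.round(2),'cam',cp.round(3),*rows(P,Rt))
E
```

```text
C [ 0.48 -0.3   0.24] [-1.2  -0.41  2.13  0.83  1.32  0.04] cam [ 0.387 -0.315  0.42 ] [ 0.001  -0.0111 -0.0791] [-0.0805  0.0228  0.9283]
B [ 0.496 -0.309  0.137] [-1.17 -0.23  2.18  0.9   1.14 -0.14] cam [ 0.402 -0.324  0.318] [ 0.0484 -0.0303  0.0118] [-0.0805  0.0228  0.9283]
mid [ 0.546 -0.301  0.09 ] [-1.06 -0.07  2.15  0.97  0.98 -0.18] cam [ 0.453 -0.316  0.27 ] [ 0.0369 -0.0256  0.0807] [-0.0805  0.0228  0.9283]
pre [ 0.604 -0.292  0.035] [-0.94  0.12  2.07  1.07  0.83 -0.24] cam [ 0.511 -0.307  0.215] [ 0.0237 -0.0203  0.1594] [-0.0805  0.0228  0.9283]
push [ 0.593 -0.225  0.035] [-0.86 -0.02  2.22  1.09  0.77 -0.21] cam [ 0.5   -0.24   0.215] [0.0382 0.0456 0.1574] [-0.0805  0.0228  0.9283]
```

```bash
python3 -m handwheel '[[1,0,0,-0.04,0,0,0.05],[1,0.001,-0.011,-0.079,-0.0805,0.0228,0.9283],[1,0.001,-0.011,-0.079,-0.0805,0.0228,0.9283],[1,0.001,-0.011,-0.079,-0.0805,0.0228,0.9283],[1,0.001,-0.011,-0.079,-0.0805,0.0228,0.9283],[1,0.001,-0.011,-0.079,-0.0805,0.0228,0.9283],[1,0.001,-0.011,-0.079,-0.0805,0.0228,0.9283],[1,0.001,-0.011,-0.079,-0.0805,0.0228,0.9283],[1,0.001,-0.011,-0.079,-0.0805,0.0228,0.9283],[1,0.001,-0.011,-0.079,-0.0805,0.0228,0.9283],[1,0.001,-0.011,-0.079,-0.0805,0.0228,0.9283],[1,0.001,-0.011,-0.079,-0.0805,0.0228,0.9283],[1,0.001,-0.011,-0.079,-0.0805,0.0228,0.9283],[1,0.001,-0.011,-0.079,-0.0805,0.0228,0.9283],[1,0.001,-0.011,-0.079,-0.0805,0.0228,0.9283],[1,0.001,-0.011,-0.079,-0.0805,0.0228,0.9283],[1,0.001,-0.011,-0.079,-0.0805,0.0228,0.9283],[1,0.001,-0.011,-0.079,-0.0805,0.0228,0.9283]]'
python3 - <<'E'
from t import *
pre=tcp(-.1625); print(robot.read_state()['q'])
for n,P in [('B',pre-.15*tz),('mid',pre-.08*tz),('pre',pre),('push',tcp(-.095))]: print(n,P.round(3),*rows(P,Rt))
E
```

```text
t: 16.45
tool_pos: [0.4798, -0.2999, 0.2391]
orientation: [-2.817, -0.226, -1.224]
force: [0.0, 0.9, -0.2]
opening: 0.0007
gripper_force: 0.0
[-1.20143418 -0.41034776  2.12869269  0.8305242   1.3160252   0.03343039]
B [ 0.496 -0.309  0.137] [-0.0647  0.0113  0.0799] [-0.0001  0.0003  0.0008]
mid [ 0.546 -0.301  0.09 ] [-0.0647  0.0113  0.1499] [-0.0001  0.0003  0.0008]
pre [ 0.604 -0.292  0.035] [-0.0646  0.0114  0.2299] [-0.0001  0.0003  0.0008]
push [ 0.593 -0.225  0.035] [-0.0644 -0.0561  0.23  ] [-0.0001  0.0003  0.0008]
```

```bash
python3 -m handwheel '[[1,-0.03,0.005,0.04,0,0,0],[1,-0.0647,0.0113,0.08,0,0,0],[1,-0.0647,0.0113,0.12,0,0,0],[1,-0.0647,0.0113,0.16,0,0,0],[1,-0.0647,0.0113,0.19,0,0,0],[1,-0.0647,0.0113,0.21,0,0,0],[1,-0.0647,0.0113,0.23,0,0,0],[1,-0.0647,0.0113,0.23,0,0,0],[1,-0.0647,0.0113,0.23,0,0,0]]' && python3 -m handwheel '[[1,0,-0.008,0,0,0,0],[1,0,-0.014,0,0,0,0],[1,0,-0.02,0,0,0,0],[1,0,-0.02,0,0,0,0]]'
```

```text
t: 17.58
tool_pos: [0.6037, -0.2912, 0.0345]
orientation: [-2.816, -0.222, -1.223]
force: [0.4, -0.7, 0.1]
opening: 0.0005
gripper_force: 0.0
t: 18.08
tool_pos: [0.6006, -0.2714, 0.0345]
orientation: [-2.816, -0.22, -1.223]
force: [-0.9, -2.4, -0.0]
opening: 0.0005
gripper_force: 1.0
```

```bash
python3 -m handwheel '[[1,0,-0.006,0,0,0,0],[1,0,-0.013,0,0,0,0],[1,0,-0.02,0,0,0,0],[1,0,-0.027,0,0,0,0],[1,0,-0.034,0,0,0,0],[1,0,-0.039,0,0,0,0],[1,0,-0.043,0,0,0,0],[1,0,-0.043,0,0,0,0]]' && python3 -m handwheel '[[1,0,-0.002,0,0,0,0],[1,0,-0.002,0,0,0,0]]'&& python3 -m handwheel '[[1,0,-0.002,0,0,0,0],[1,0,-0.002,0,0,0,0]]'
```

```text
t: 19.08
tool_pos: [0.594, -0.229, 0.0346]
orientation: [-2.816, -0.22, -1.223]
force: [-1.3, -5.1, 0.9]
opening: 0.0006
gripper_force: 2.8
t: 19.32
tool_pos: [0.5937, -0.2274, 0.0346]
orientation: [-2.817, -0.219, -1.223]
force: [-0.4, -5.4, 0.3]
opening: 0.0003
gripper_force: 2.9
t: 19.58
tool_pos: [0.5934, -0.2255, 0.0346]
orientation: [-2.817, -0.219, -1.223]
force: [-0.4, -6.2, -0.5]
opening: 0.0005
gripper_force: 3.1
```

```bash
python3 -m handwheel '[[1,0,-0.0015,0,0,0,0],[1,0,-0.0015,0,0,0,0],[1,0,-0.0015,0,0,0,0]]' && python3 -m handwheel '[[1,0,-0.0015,0,0,0,0],[1,0,-0.0015,0,0,0,0],[1,0,-0.0015,0,0,0,0]]'
```

```text
t: 19.95
tool_pos: [0.5932, -0.2245, 0.0347]
orientation: [-2.818, -0.219, -1.224]
force: [-0.9, -8.4, -0.4]
opening: 0.0002
gripper_force: 3.8
t: 20.32
tool_pos: [0.5931, -0.2244, 0.0349]
orientation: [-2.82, -0.217, -1.225]
force: [1.4, -11.1, -2.6]
opening: 0.0006
gripper_force: 5.8
```

The slide is at its stop: the TCP no longer advances and the force rises above 6 N. I back off so it springs home, then retract.

```bash
python3 -m handwheel '[[1,0,0.015,0,0,0,0],[1,0,0.035,0,0,0,0],[1,0,0.055,0,0,0,0],[1,0,0.075,0,0,0,0],[1,0,0.075,0,0,0,0],[1,0,0.075,-0.05,0,0,0],[1,0,0.075,-0.10,0,0,0],[1,0,0.075,-0.16,0,0,0],[1,0,0.075,-0.19,0,0,0],[1,0,0.075,-0.19,0,0,0]]'
python3 - <<'E'
from kin import *
H=np.array([.567,-.105,.25]); Rd=np.c_[dy,dx,-z]
s=robot.read_state(); print(s['tool_pos'].round(3) if hasattr(s['tool_pos'],'round') else s['tool_pos'])
U=np.array(s['tool_pos'])+[0,0,.1]; V=U+[.02,.1,0]
print(ik(H,Rd,[-.3,-.1,1.7,0,1.5,-.4]).round(2))
for P in (U,V,H,H-[0,0,.05]): print(*rows(P,Rd))
E
```

```text
t: 21.58
tool_pos: [0.4672, -0.3183, 0.1652]
orientation: [-2.818, -0.22, -1.225]
force: [0.2, 0.6, -0.9]
opening: 0.0004
gripper_force: 0.0
[ 0.467 -0.318  0.165]
[-0.27  0.05  1.47 -0.    1.62 -0.43]
[ 0.0731  0.0001 -0.0682] [ 0.2043 -0.2037 -0.4696]
[ 0.0972 -0.0956 -0.0425] [ 0.2043 -0.2037 -0.4696]
[ 0.152  -0.1951  0.0384] [ 0.2043 -0.2037 -0.4696]
[ 0.1154 -0.1952  0.0725] [ 0.2043 -0.2037 -0.4696]
```

```bash
python3 -m handwheel '[[1,0.037,0,-0.034,0,0,0],[1,0.073,0,-0.068,0.2043,-0.2037,-0.4696],[1,0.085,-0.05,-0.055,0.2043,-0.2037,-0.4696],[1,0.0972,-0.0956,-0.0425,0.2043,-0.2037,-0.4696],[0,0.125,-0.145,0,0.2043,-0.2037,-0.4696],[-1,0.152,-0.195,0.038,0.2043,-0.2037,-0.4696],[-1,0.152,-0.195,0.038,0.2043,-0.2037,-0.4696],[-1,0.152,-0.195,0.038,0.2043,-0.2037,-0.4696],[-1,0.152,-0.195,0.038,0.2043,-0.2037,-0.4696],[-1,0.152,-0.195,0.038,0.2043,-0.2037,-0.4696],[-1,0.152,-0.195,0.038,0.2043,-0.2037,-0.4696],[-1,0.1154,-0.1952,0.0725,0.2043,-0.2037,-0.4696],[-1,0.1154,-0.1952,0.0725,0.2043,-0.2037,-0.4696],[-1,0.1154,-0.1952,0.0725,0.2043,-0.2037,-0.4696]]'
python3 - <<'E'
from h import *
from m import rect
p,c=cam('wrist'); pickle.dump((p,c),open('w5.pkl','wb')); save(p,'w5.png',box=(60,60,380,290),s=2.5)
for r in robot.regions_of(p,'battery')[:2]: print(round(r['conf'],2),np.round(r['rect']))
D=[.5664,-.1332,.1574]
print(((proj(c,rect(D,[(-.018,.045,.03),(.018,.045,.03),(.018,0,.03),(-.018,0,.03),(0,-.12,.064)]))-[60,60])*2.5).round(0))
E
```

```text
t: 23.32
tool_pos: [0.567, -0.1046, 0.1997]
orientation: [-2.038, -2.387, -0.003]
force: [0.2, -0.4, -0.3]
opening: 0.0918
gripper_force: 0.0
0.77 [241. 156. 273. 197.]
[[451. 246.]
 [530. 246.]
 [529. 341.]
 [453. 341.]
 [491. 609.]]
```

View pics/w5.png

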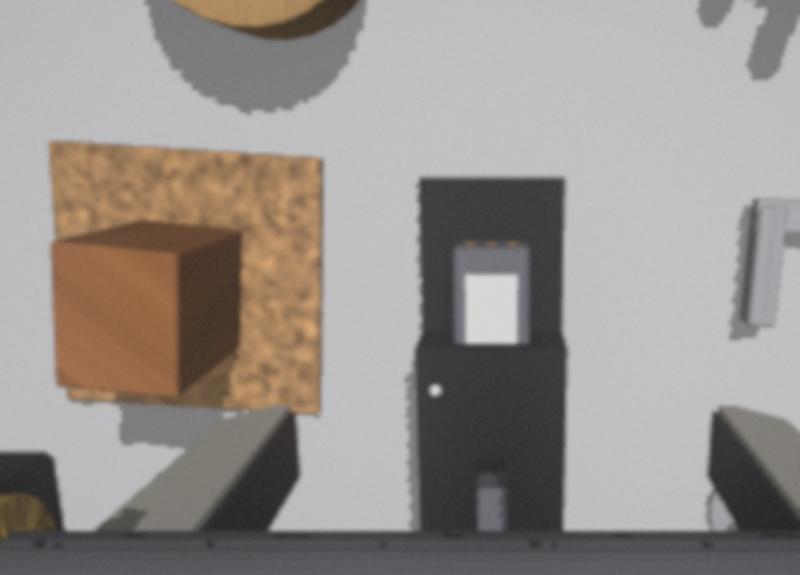

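The battery stands out of the mouth at (451–530, 242–345), just as predicted, and the block is upright on the mat. Next I grasp the battery 27 mm out from the mouth.

```bash
python3 -m handwheel '[[-1,-0.001,-0.005,0.05,0,0,0],[-1,-0.001,-0.005,0.10,0,0,0],[-1,-0.001,-0.005,0.15,0,0,0],[-1,-0.001,-0.005,0.185,0,0,0],[-1,-0.001,-0.005,0.205,0,0,0],[-1,-0.001,-0.005,0.213,0,0,0],[-1,-0.001,-0.005,0.213,0,0,0],[-1,-0.001,-0.005,0.213,0,0,0]]' 12 && python3 -m handwheel '[[0,0,0,0,0,0,0],[0,0,0,0,0,0,0],[0.2,0,0,0,0,0,0],[0.5,0,0,0,0,0,0],[0.5,0,0,0,0,0,0],[0.5,0,0,0,0,0,0],[0.5,0,0,0,0,0,0]]'
```

```text
t: 24.42
tool_pos: [0.5636, -0.1063, -0.0121]
orientation: [2.039, 2.39, 0.004]
force: [0.4, -0.4, -0.8]
opening: 0.0932
gripper_force: 0.0
t: 25.3
tool_pos: [0.562, -0.1058, -0.014]
orientation: [-2.037, -2.388, -0.002]
force: [-0.0, 0.4, -0.4]
opening: 0.0359
gripper_force: 12.0
```

```bash
python3 -m handwheel '[[0.5,0.006,0,0,0,0,0],[0.5,0.014,0,0,0,0,0],[0.5,0.024,0,0,0,0,0],[0.5,0.036,0,0,0,0,0],[0.5,0.042,0,0,0,0,0],[0.5,0.042,0,0,0,0,0],[0.5,0.042,0,-0.01,0,0,0],[0.5,0.042,0,-0.05,0,0,0],[0.5,0.042,0,-0.10,0,0,0],[0.5,0.042,0,-0.16,0,0,0],[0.5,0.042,0,-0.20,0,0,0],[0.5,0.042,0,-0.20,0,0,0]]'
python3 - <<'E'
from h import *
s=pickle.load(open('scene.pkl','rb'))[1]; t=pickle.load(open('top.pkl','rb'))[1]
# drawer front-panel top corners & organiser front-top corners, (scene1 px, top1 px)/1.5
d=lambda u,v:(u/1.5,v/1.5)
for n,a,b,zz in [('panel +y?',(419,108),(237,331),.139),('panel -y?',(426,206),(314,286),.139),('body A',(495,99),(201,272),.15),('body B',(503,187),(283,236),.15),('knob',(404,156),(281,322),None)]:
    print(n,'tri',tri([(s,d(*a)),(t,d(*b))]).round(3),*( [atz(s,d(*a),zz).round(3),atz(t,d(*b),zz).round(3)] if zz else []))
E
```

```text
t: 26.8
tool_pos: [0.5587, -0.0659, 0.192]
orientation: [2.036, 2.385, 0.009]
force: [0.9, 0.1, -1.2]
opening: 0.0361
gripper_force: 12.0
panel +y? tri [0.484 0.34  0.145] [0.485 0.348 0.139] [0.48  0.339 0.139]
panel -y? tri [0.583 0.177 0.091] [0.599 0.147 0.139] [0.575 0.169 0.139]
body A tri [0.609 0.411 0.167] [0.606 0.429 0.15 ] [0.61  0.416 0.15 ]
body B tri [0.694 0.24  0.144] [0.702 0.241 0.15 ] [0.686 0.235 0.15 ]
knob tri [0.501 0.249 0.11 ]
```

The battery is out and held at 36.1 mm. Now I fly over the drawer, with the tool's y axis along the drawer's width, and measure it from above.

```bash
python3 - <<'E'
from kin import *
th=np.radians(27); X=np.array([np.cos(th),np.sin(th),0]);Y=np.array([-np.sin(th),np.cos(th),0]); Rw=np.c_[-X,Y,-z]
for P in ([.57,.1,.3],[.58,.28,.35]): print(ik(np.array(P),Rw,[.2,0,1.5,0,1.5,-1.5]).round(2),*rows(P,Rw))
E
```

```text
[ 0.09  0.06  1.37  0.    1.71 -1.96] [ 0.162   0.0381 -0.1078] [ 0.0015  0.0025 -0.5998]
[ 0.37  0.25  1.07  0.    1.82 -1.67] [ 0.3382  0.0766 -0.1577] [ 0.0015  0.0025 -0.5998]
```

```bash
python3 -m handwheel '[[0.5,0.02,0.005,-0.03,0,0,-0.05],[0.5,0.05,0.01,-0.07,0,0,-0.12],[0.5,0.09,0.02,-0.10,0,0,-0.2],[0.5,0.13,0.03,-0.11,0,0,-0.27],[0.5,0.17,0.038,-0.12,0,0,-0.34],[0.5,0.21,0.048,-0.13,0,0,-0.4],[0.5,0.25,0.057,-0.14,0,0,-0.45],[0.5,0.29,0.067,-0.15,0,0,-0.5],[0.5,0.32,0.072,-0.155,0,0,-0.55],[0.5,0.338,0.077,-0.158,0,0,-0.6],[0.5,0.338,0.077,-0.158,0,0,-0.6],[0.5,0.338,0.077,-0.158,0,0,-0.6]]'
python3 - <<'E'
from h import *
p,c=cam('wrist'); pickle.dump((p,c),open('w6.pkl','wb')); save(p,'w6.png',s=1.5)
E
```

```text
t: 28.3
tool_pos: [0.5784, 0.2805, 0.3435]
orientation: [0.734, -3.052, -0.004]
force: [0.5, 0.2, -0.4]
opening: 0.0359
gripper_force: 12.0
```

View pics/w6.png

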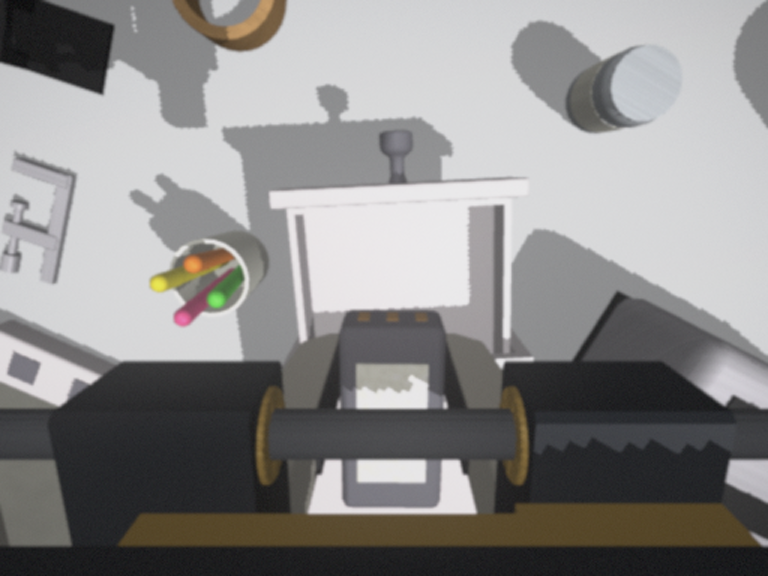

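```bash
python3 - <<'E'
from h import *
c=pickle.load(open('w6.pkl','rb'))[1]; a=lambda u,v:(u/1.5,v/1.5)
W=lambda u,v,zz:atz(c,a(u,v),zz)[:2]
pl,pr=W(271,192,.139),W(526,178,.139); il,ir=W(271,207,.139),W(526,194,.139)
ll=[W(289,210,.128),W(303,340,.128)]; lr=[W(504,204,.128),W(513,204,.128),W(503,352,.128),W(512,352,.128)]
fl=[W(305,205,.085),W(469,300,.085)]
print('panel outer top',pl.round(4),pr.round(4),'len',np.linalg.norm(pl-pr),'inner',il.round(4),ir.round(4))
v=pl-pr; print('panel line angle',np.degrees(np.arctan2(v[1],v[0])))
v=il-ir; print('inner angle',np.degrees(np.arctan2(v[1],v[0])),'mid',((il+ir)/2).round(4))
print('left wall',np.array(ll).round(4),'right',np.array(lr).round(4))
print('knob end',W(397,140,.112).round(4),'body corner R',W(532,358,.150).round(4))
E
```

```text
panel outer top [0.5794 0.171 ] [0.4749 0.3508] len 0.20798111867958383 inner [0.5905 0.1758] [0.4859 0.3574]
panel line angle -59.84302788314118
inner angle -60.04687585793759 mid [0.5382 0.2666]
left wall [[0.5879 0.1884]
 [0.6888 0.2474]] right [[0.5006 0.3481]
 [0.4971 0.3549]
 [0.6164 0.415 ]
 [0.6126 0.4224]]
knob end [0.4949 0.2437] body corner R [0.6045 0.4313]
```

```bash
python3 - <<'E'
from t import *
th=np.radians(30); X=np.array([np.cos(th),np.sin(th),0]);Y=np.array([-np.sin(th),np.cos(th),0]); Rw=np.c_[-X,Y,-z]
for zz in (.2,.069): print(*rows([.5824,.2921,zz],Rw))
E
```

```text
[-0.0091  0.0084  0.1438] [ 0.001  -0.0005 -0.0167]
[-0.0094  0.008   0.2748] [ 0.001  -0.0005 -0.0167]
```

```bash
python3 -m handwheel '[[0.5,-0.009,0.008,0.03,0,0,-0.0167],[0.5,-0.009,0.008,0.08,0,0,-0.0167],[0.5,-0.009,0.008,0.13,0,0,-0.0167],[0.5,-0.009,0.008,0.17,0,0,-0.0167],[0.5,-0.009,0.008,0.21,0,0,-0.0167],[0.5,-0.009,0.008,0.24,0,0,-0.0167],[0.5,-0.009,0.008,0.26,0,0,-0.0167],[0.5,-0.009,0.008,0.27,0,0,-0.0167],[0.5,-0.009,0.008,0.2745,0,0,-0.0167],[0.5,-0.009,0.008,0.2745,0,0,-0.0167],[0.5,-0.009,0.008,0.2745,0,0,-0.0167]]' && python3 -m handwheel '[[0.5,0,0,0.002,0,0,0],[0.5,0,0,0.002,0,0,0],[0.5,0,0,0.002,0,0,0]]'
```

```text
t: 29.72
tool_pos: [0.5835, 0.2929, 0.0719]
orientation: [-0.815, 3.033, 0.005]
force: [0.2, -1.2, -0.6]
opening: 0.036
gripper_force: 12.0
t: 30.1
tool_pos: [0.5827, 0.2926, 0.0686]
orientation: [0.815, -3.034, -0.004]
force: [0.6, -0.1, -0.7]
opening: 0.0356
gripper_force: 12.0
```

```bash
for i in 1 ; do python3 -m handwheel '[[0.5,0,0,0.0015,0,0,0],[0.5,0,0,0.0015,0,0,0],[0.5,0,0,0.0015,0,0,0]]' ; python3 -m handwheel '[[0.5,0,0,0.0015,0,0,0],[0.5,0,0,0.0015,0,0,0],[0.5,0,0,0.0015,0,0,0]]'; done
```

```text
t: 30.48
tool_pos: [0.5827, 0.2925, 0.067]
orientation: [0.815, -3.033, -0.004]
force: [1.0, 0.2, -0.7]
opening: 0.0361
gripper_force: 12.0
t: 30.85
tool_pos: [0.5827, 0.2925, 0.0655]
orientation: [0.815, -3.034, -0.004]
force: [0.2, -0.4, -0.0]
opening: 0.0359
gripper_force: 12.0
```

```bash
python3 -m handwheel '[[0.5,0,0,0.001,0,0,0],[0.5,0,0,0.001,0,0,0],[0.5,0,0,0.001,0,0,0]]' ; python3 -m handwheel '[[0.5,0,0,0.0005,0,0,0],[0.5,0,0,0.0005,0,0,0],[0.5,0,0,0.0005,0,0,0]]'
```

```text
t: 31.22
tool_pos: [0.5831, 0.2927, 0.065]
orientation: [-0.815, 3.034, 0.005]
force: [-0.3, 0.5, 2.6]
opening: 0.0355
gripper_force: 12.0
t: 31.6
tool_pos: [0.5832, 0.2929, 0.065]
orientation: [-0.815, 3.033, 0.005]
force: [-0.7, -0.1, 4.4]
opening: 0.036
gripper_force: 12.0
```

```bash
python3 -m handwheel '[[0.1,0,0,0,0,0,0],[-0.3,0,0,0,0,0,0],[-0.3,0,0,0,0,0,0],[-0.3,0,0,0,0,0,0],[-0.3,0,0,-0.01,0,0,0],[-0.3,0,0,-0.04,0,0,0],[-0.3,0,0,-0.1,0,0,0],[-0.3,0,0,-0.16,0,0,0],[-0.3,0,0,-0.22,0,0,0],[-0.3,0.05,0,-0.28,0,0,0],[-0.3,0.10,0,-0.28,0,0,0],[-0.3,0.10,0,-0.28,0,0,0],[-0.3,0.10,0,-0.28,0,0,0]]'
python3 - <<'E'
from h import *
q,d=cam('scene'); t,_=cam('top'); w,c=cam('wrist')
b=cv2.resize(q['frame'][40:300,110:350],(400,433)); e=cv2.resize(w['frame'],(400,300))
x=cv2.resize(t['frame'][130:260,200:350],(400,133+0)); 
out=np.zeros((433,800,3),np.uint8); out[:,:400]=b; out[:300,400:]=e; out[300:433,400:]=x
cv2.imwrite('pics/fin.png',out[:,:,::-1])
for r in robot.regions_of(w,'battery')[:2]:
    ys,xs=np.nonzero(r['mask']); print(round(r['conf'],2),np.round(r['rect']),atz(c,(xs.mean(),ys.mean()),.109).round(3))
E
```

```text
t: 33.22
tool_pos: [0.4968, 0.2418, 0.3449]
orientation: [-0.814, 3.033, 0.005]
force: [0.1, 0.1, -0.5]
opening: 0.0604
gripper_force: 0.0
0.89 [249. 217. 273. 265.] [0.593 0.3   0.109]
```

View pics/fin.png

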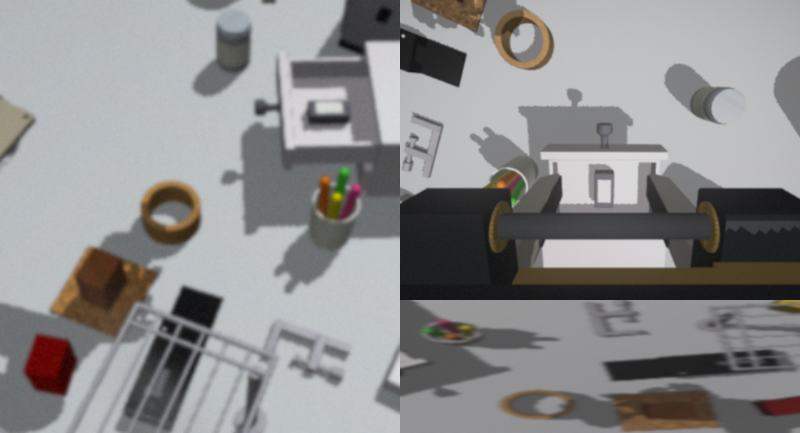

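The battery lies flat in the drawer at (330,110). The block stands on the mat at (100,280), the slide is back home, and everything else is where it was.

```bash
python3 -c "
from plant import robot
print(robot.close_job())"
```

```text
the job is handed in; nothing more can be done
None
```

The job is handed in at about 33 s of the 72 s allowed: the wooden block stands upright on the cork mat, the ejector was pressed to its stop and has sprung back, and the battery lies flat in the open top drawer, though my first try at the block closed on its top (about 46 N at the wrist, block not moved).

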